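Load a cell carrier through the sprung flap door of a test bay

ROBOT

A 6-joint arm with a two-finger parallel gripper is mounted at the origin on the work surface. World frame = base frame: x ahead of the robot, y to its left, z up, the work surface at z = 0. Lengths are in m, angles in degrees, forces in N, time in s.
With the tool pointing down it reaches from about 0.325 to 0.85 m from the base axis. Payload 15.5 kg.
Tool frame: the origin (TCP) lies at the very end of the fingers, on their centre line; the grasp point (between the pads) lies arm.grip_depth behind it (arm.grip_depth is the distance from the TCP to the grasp point, in m); z points along the fingers, y is the line along which they close (so a half turn about z gives the same grasp; the last joint's range is limited). The gripper opens to 91 mm and grips with 3 to 60 N. Pads are 32 mm wide; open, the fingers measure 118 mm over their backs; the gripper's body (76 mm by 178 mm) begins 60 mm behind the grasp point.
Start: joints at [-70.502, 28.281, 77.091, -0, 74.628, -5.472], TCP at [0.264, -0.567, 0.214] pointing down, gripper open.
Joint ranges: [-166.48, 166.48], [-47.26, 123.95], [12.59, 153.08], [-70.14, 250.14], [6.76, 159.57], [-176.63, 176.63]. Speed limits (degrees/s): [108.29, 108.29, 147.25, 172.46, 172.46, 172.46].

INTERFACE

Orientations are given as a 3x3 rotation matrix whose columns are the frame's x, y, z axes.
In Python, from rig import arm gives the robot as it stands. Calls block until the motion is done:
- arm.move_to(position, orientation): joint-space move of the TCP to a pose.
- arm.move_l(position, orientation=None, feed=0.15): straight line of the TCP; orientation=None keeps the orientation; feed is the mean speed in m/s.
- arm.move_joints(angles): joint-space move.
- arm.grip(opening): finger opening in m; the grip force is fixed at half the most; returns when the fingers have stopped.
- arm.sleep(seconds).
- arm.solve_ik(position, orientation): joint angles nearest the present ones, or None.
- arm.snapshot(name): name is "side" or "top"; returns the picture (420x560x3 uint8, red, green, blue); there is no depth.
- arm.get_calibration(name): a dict with "intrinsics" (3x3 intrinsics, pixels), "cam_to_world" (4x4, takes a point from camera to world coordinates). Camera axes: x right, y down, z forward; pixel columns grow to the right and rows downward; lengths in m; the calibration is good to about 2 mm. A picture is of the moment at which its call begins. get_calibration takes no time and is no camera call.
A pose or a line that the arm cannot do raises arm.Unreachable and nothing moves.
- arm.sign_off(): hands the job in; it is judged then, once.
Readings, each from a call of its own:
- arm.current_t(): time.
- arm.current_joint_positions(): joint angles.
- arm.current_dq(): joint speeds.
- arm.current_tau(): joint torques, N m.
- arm.current_ee_pos(): TCP position.
- arm.current_tool_rot(): TCP orientation.
- arm.current_force(): force on the tool from outside, world axes, zero at the start.
- arm.current_torque(): the same for the moment, N m.
- arm.current_width(): finger opening in m.
- arm.current_grasp_force(): force on a finger pad.
Only numpy, scipy, OpenCV 4.12 (cv2) and the standard library are available. Lean on these libraries where they do the work, as an engineer would, in place of code of your own. Each camera call takes 0.05 s, during which the arm holds its last target. There are 200 camera calls.

TASK

Take the coin-cell carrier by its post and push it, nose first, through the sprung flap door of the test bay until it is fully home against the end stop, with both flaps shut behind it; then let go of it. Feel for the stop and be gentle: while pushing it in, never press on the bay, with carrier or gripper, with more than 20 N. Leave the other things on the bench where they are.

Things in the scene. Friction and masses are not known exactly. Their poses are not given: they have to be found in the camera images.
- carrier: smooth grey plastic plate 70 long (its x) x 52 wide (y) x 14 mm thick holding four coin cells, with an upright aluminium post in its middle, 20 (x) x 14 mm (y), to 66 mm above the underside. Origin: middle of the underside. +x is the nose, tapered at 45 degrees over the last 12 mm from 52 to 28 mm wide. 0.12 to 0.21 kg; it slides easily (friction under 1 N) but tips and binds if pressed down
- carrier_nose (a point): middle of the carrier's flat nose face, at the underside, 35 mm ahead of the carrier's origin along its x
- post_top (a point): middle of the top of the carrier's post, 66 mm above its underside. Grip the post here from above, fingers closing along the carrier's y, fingertips at least 34 mm above the underside (at most 32 mm below this point) so that they pass over the bay's roof
- bay: test bay fixed to the bench, standing elsewhere each time: a lane along its +x, away from the robot. Origin: on the bench, under the middle of the flap door; y is left, z up. Floor plate 8 mm thick, 120 mm wide, from x = -110 to 160 mm; then a green housing to x = 240 mm, 70 mm tall. Open apron and guides before the door (x below 0), roofed tunnel behind it
- apron (a point): point on the floor of the open apron, 65 mm before the door, 8 mm above the bench, axes as the bay's; set the carrier down about here. Two side guides, 24 mm tall above the floor, stand 56 mm apart from the door back to 34 mm before it, then flare out to about 82 mm apart at 62 mm before it
- door_mid (a point): middle of the flap door's threshold, on the lane's floor, 8 mm above the bench, axes as the bay's (x points in). The door is two steel leaves, each 35 mm from hinge to tip and 21 mm tall, hinged 36 mm left and right of the middle, opening only inwards
- roof_slot (a point): middle of the slot in the tunnel's pale clear plastic roof: 80 mm behind the door, at the roof's top, 38 mm above the bench. The tunnel is 56 mm wide (wider for the first 40 mm, where the leaves fold away) and 26 mm high inside. The slot, 24 mm wide along the tunnel's middle and open at the door end, lets the post through; the plate cannot enter from above, only through the door
- lane_end (a point): end of the lane's floor at the green housing, 160 mm behind the door. Before it, inside the tunnel, stands a rigid dark steel end stop, 50 mm wide, set by hand: its face is anywhere from 110 to 134 mm behind the door; it is not measured and must be felt for
- flap_left (a joint): left leaf of the flap door, rad: 0 shut, about 1.3 while the carrier passes, 1.6 at most. A light spring shuts it; pushing the carrier through both leaves takes some 1 to 5 N. They can shut only when the carrier's tail is 36 mm behind the door (its nose 106 mm behind it)
- flap_right (a joint): right leaf of the flap door, likewise: 0 shut, about 1.3 while the carrier passes
- pin (a joint): small brass contact pin in the middle of the end stop, standing 4 mm out of its face towards the door on a weak spring (under 0.15 N, less than the carrier's friction). Travel in m: 0 fully out, 0.004 flush, when the carrier's nose touches the stop
- jar: round white plastic jar, blue cap, 56 mm diameter, 85 mm tall, origin under its middle; bystander
- die: stepped steel punch die, 52 mm diameter foot, 30 mm tall, origin under its middle; bystander
- dish: shallow glass dish, 64 mm across, 22 mm tall, origin under its middle; bystander
- spatula: steel lab spatula with a wooden handle, 170 mm long, lying flat; bystander
- cell_tray: white divided plastic tray, 100 x 70 x 22 mm, origin under its middle; bystander
- spacer: brass ring, 40 mm outside, 22 mm hole, 10 mm thick, origin under its middle; bystander
There are look-alikes about, which are no part of the job. Leave any pink look-alike of the carrier alone.

How it is judged:
By the outcome, as a careful person would: the job done as asked, in the order asked, and still so for the second after the job is handed in, with the robot touching nothing.
It also fails if it takes over 58 s, if anything falls off the work surface, if the arm or the gripper's body presses on something with over 40 N, if the wrist force passes 120 N, or if a joint passes its speed limit or range.

## Working session

There is one attempt and no reset: what is moved stays moved. The work goes in short steps, each a Python script; the robot and the scene stay as the last script left them, time stands still between calls to the robot, and variables do not carry over. Pictures are saved under pics/ and viewed, at most 10 in all, crops included, and the job is handed in when it is done.

```bash
mkdir -p pics; ls; python3 - <<'E'
from rig import arm
import cv2, numpy as np
for n in ("top","side"):
    cv2.imwrite(f"pics/{n}0.png",arm.snapshot(n)[:,:,::-1]); c=arm.get_calibration(n)
    print(n,np.round(c["intrinsics"],1).tolist(),np.round(c["cam_to_world"],3).tolist())
print(arm.grip_depth,arm.current_force(),arm.current_tool_rot())
E
```

```text
pics
top [[383.2, 0.0, 277.4], [0.0, 383.2, 209.7], [0.0, 0.0, 1.0]] [[-0.002, -0.999, 0.053, 0.456], [-1.0, 0.002, -0.013, -0.035], [0.013, -0.053, -0.999, 1.173], [0.0, 0.0, 0.0, 1.0]]
side [[441.9, 0.0, 283.4], [0.0, 441.9, 210.7], [0.0, 0.0, 1.0]] [[-0.969, -0.146, 0.201, 0.316], [-0.248, 0.615, -0.749, 0.827], [-0.015, -0.775, -0.632, 0.815], [0.0, 0.0, 0.0, 1.0]]
0.0188 [0.5101476  0.92598828 0.83830766] [[ 9.06547052e-01  4.22104627e-01 -3.53881389e-04]
 [ 4.22104759e-01 -9.06546463e-01  1.04096034e-03]
 [ 1.18584256e-04 -1.09305455e-03 -9.99999396e-01]]
```

View pics/top0.png

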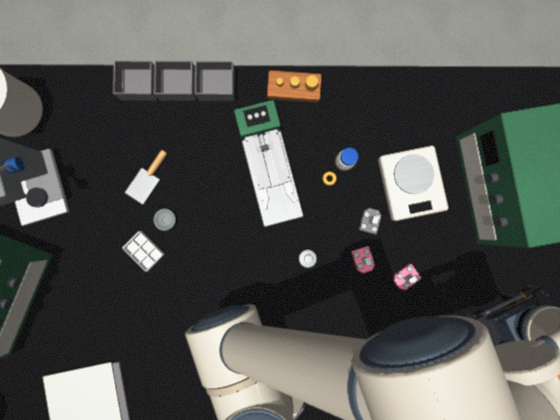

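View pics/side0.png

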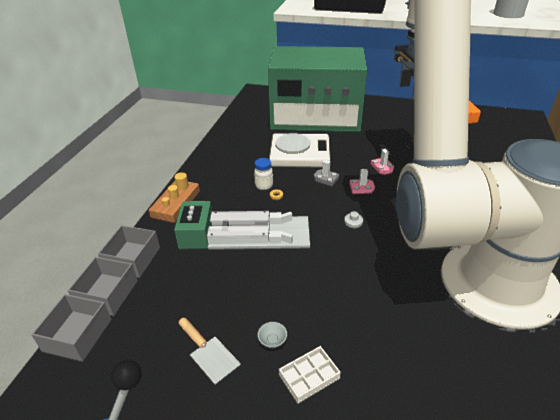

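Top view: the candidates for the carrier are grey (370,220), dark red-pink (363,260) and pink (407,277). I choose the grey one. The bay runs from the apron at (282,205) to the green housing at (257,118). Next I check a close crop.

```bash
python3 - <<'E'
import cv2, numpy as np
t=cv2.imread("pics/top0.png"); s=cv2.imread("pics/side0.png")
r=lambda i,f:cv2.resize(i,None,fx=f,fy=f,interpolation=cv2.INTER_CUBIC)
a=r(t[195:245,345:395],8); b=r(s[150:200,300:350],8)
cv2.imwrite("pics/c1.png",np.hstack([a,b]))
cv2.imwrite("pics/c2.png",r(t[95:235,225:315],4.2))
E
```

```text
(no output)
```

View pics/c1.png

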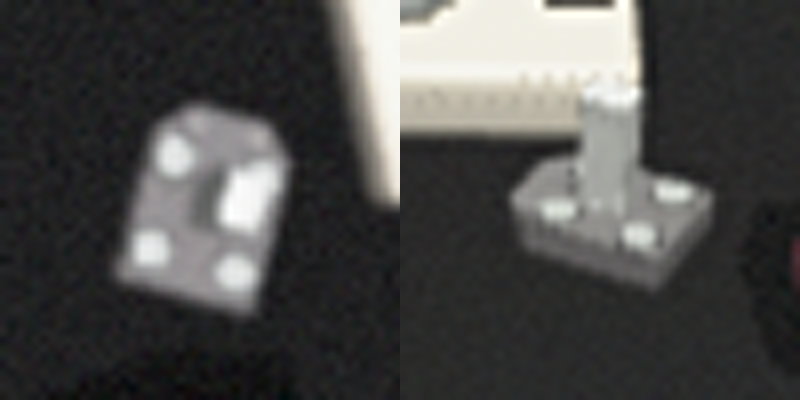

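View pics/c2.png

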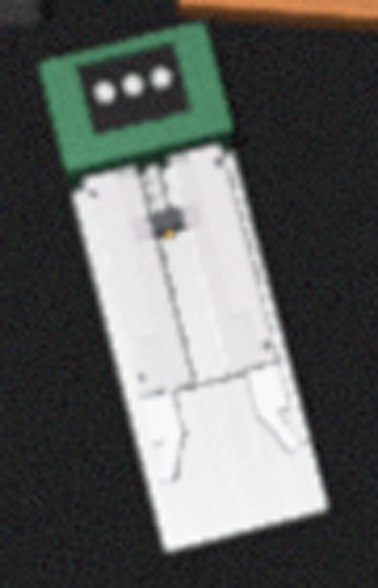

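The chosen object is plain grey, has a tapered nose pointing up the image (world +x) and an upright post: it is the carrier. In c2 the bay's apron front corners are at crop (165,552) and (328,510), the housing at the top, the end stop at about (168,222) and the roof edge at the door at about (190,387).

```bash
cat > h.py <<'E'
import numpy as np
from rig import arm
def ray(n,uv):
    c=arm.get_calibration(n); T=np.array(c["cam_to_world"])
    return T[:3,3], T[:3,:3]@np.linalg.inv(c["intrinsics"])@np.array([*uv,1.])
def onz(n,uv,z):
    o,d=ray(n,uv); return o+d*(z-o[2])/d[2]
def tri(a,b):
    A=np.zeros((3,3));B=np.zeros(3)
    for n,uv in (("top",a),("side",b)):
        o,d=ray(n,uv); d=d/np.linalg.norm(d); P=np.eye(3)-np.outer(d,d); A+=P;B+=P@o
    return np.linalg.solve(A,B)
def fit(M,W):  # 2D rigid model->world
    M=np.array(M,float);W=np.array(W)[:,:2]; m,w=M.mean(0),W.mean(0)
    a=M-m;b=W-w; th=np.arctan2((a[:,0]*b[:,1]-a[:,1]*b[:,0]).sum(),(a*b).sum())
    R=np.array([[np.cos(th),-np.sin(th)],[np.sin(th),np.cos(th)]]); t=w-R@m
    return t,np.degrees(th),(W-(M@R.T+t))*1000
def proj(n,p):
    c=arm.get_calibration(n); T=np.linalg.inv(np.array(c["cam_to_world"])); q=np.array(c["intrinsics"])@(T[:3,:3]@np.asarray(p)+T[:3,3]); return q[:2]/q[2]
E
python3 - <<'E'
from h import *
np.set_printoptions(precision=4,suppress=True)
k=lambda p,s,o:((p[0]+.5)/s-.5+o[0],(p[1]+.5)/s-.5+o[1])
c=lambda p:k(p,8,(345,195)); b=lambda p:k(p,4.2,(225,95)); s=lambda p:k((p[0]-400,p[1]),8,(300,150))
W=[onz("top",c(p),.014) for p in [(115,272),(255,308),(190,103),(268,126),(152,130),(291,160)]]
print(*fit([(-.035,.026),(-.035,-.026),(.035,.014),(.035,-.014),(.023,.026),(.023,-.026)],W))
print("post",tri(c((258,190)),s((612,95))),onz("top",c((258,190)),.066))
P=[(165,552,.008),(328,510,.008),(40,62,.07),(208,22,.07),(70,172,.07),(233,133,.07)]
W=[onz("top",b(p[:2]),p[2]) for p in P]
print(*fit([(-.11,.06),(-.11,-.06),(.24,.06),(.24,-.06),(.16,.06),(.16,-.06)],W))
E
```

```text
[ 0.486  -0.3319] -14.534460259861525 [[ 1.152   1.4322]
 [ 0.4719 -1.2108]
 [ 0.467   1.1781]
 [-1.3014 -1.3122]
 [-1.1759  1.175 ]
 [ 0.3864 -1.2624]]
post [ 0.4885 -0.3399  0.0566] [ 0.4892 -0.3371  0.066 ]
[ 0.5895 -0.0405] 14.2199066772927 [[-0.0526  0.712 ]
 [ 0.6449 -1.0936]
 [ 0.4697  0.075 ]
 [-0.4843 -0.4053]
 [ 0.6946 -1.3125]
 [-1.2723  2.0244]]
```

```bash
cat >> h.py <<'E'
def rot(deg):
    c,s=np.cos(np.radians(deg)),np.sin(np.radians(deg)); return np.array([[c,s,0],[s,-c,0],[0,0,-1.]])
CAR=(0.4865,-0.333); CY=-14.5
BAY=np.array([0.5895,-0.0405]); BY=14.2; GZ=.037   # GZ: TCP above underside
def bay(x,y=0,z=.0087,dy=0):
    c,s=np.cos(np.radians(BY)),np.sin(np.radians(BY))
    return np.array([BAY[0]+c*x-s*y,BAY[1]+s*x+c*y,z+GZ])
def bf(F):  # force into bay axes
    c,s=np.cos(np.radians(BY)),np.sin(np.radians(BY)); return np.array([c*F[0]+s*F[1],-s*F[0]+c*F[1],F[2]])
E
python3 - <<'E'
from h import *
import cv2
np.set_printoptions(precision=4,suppress=True)
arm.grip(.036)
arm.move_to([*CAR,.12],rot(CY)); arm.move_l([*CAR,GZ],feed=.1)
arm.sleep(.2);print(arm.current_t(),arm.current_force())
arm.grip(.005); print(arm.current_width(),arm.current_grasp_force(),arm.current_ee_pos(),arm.current_force())
arm.move_l([*CAR,.13],feed=.15); arm.sleep(.2); print(arm.current_force())
arm.move_to(bay(-75,z=.06) if 0 else bay(-.075,z=.05),rot(BY)); arm.move_l(bay(-.075,z=.012),feed=.1); arm.sleep(.3)
print(arm.current_t(),arm.current_ee_pos(),arm.current_force(),arm.current_torque(),arm.current_width())
t=arm.snapshot("top")[:,:,::-1]; s=arm.snapshot("side")[:,:,::-1]
cv2.imwrite("pics/t1.png",t);cv2.imwrite("pics/s1.png",s)
r=lambda i,f:cv2.resize(i,None,fx=f,fy=f,interpolation=cv2.INTER_CUBIC)
cv2.imwrite("pics/v1.png",np.hstack([r(t[110:230,230:310],5),r(s[180:260,240:320],5)[:,:]] if 0 else [r(t[130:230,235:315],5),r(s[170:270,240:320],5)]))
E
```

```text
3.5 [-0.7332  0.7     0.6156]
0.01396280857447086 30.000321865081787 [ 0.4865 -0.333   0.0371] [-0.2507  1.1762  2.4628]
[-1.018  -0.5299 -1.4594]
6.85 [ 0.5171 -0.059   0.0494] [ 0.3401  0.1073 -0.9311] [0.0715 0.0324 0.0179] 0.01352908917284726
```

View pics/v1.png

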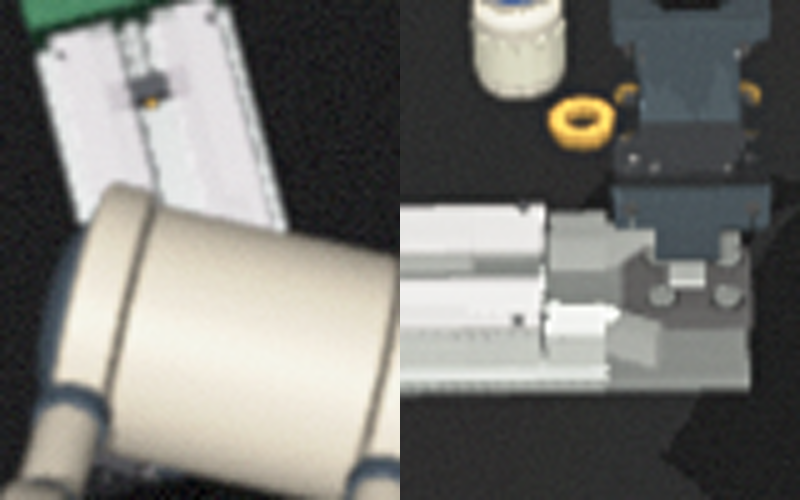

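The side view shows the carrier held level over the apron at crop (690,285), its nose between the flared guides and aligned with the lane; the top view is blocked by the arm. Next I feel for the floor, then push with lateral compliance.

```bash
cat >> h.py <<'E'
def force(n=4):
    a=[]
    for _ in range(n): a.append(np.r_[bf(np.array(arm.current_force())),arm.current_torque()[2]]); arm.sleep(.02)
    return np.mean(a,0)
def push(x,x1,y,z,yaw,F0,step,feed,stop,ky=.00012,kz=.02):
    while x<x1-1e-6:
        x=min(x+step,x1); arm.move_l(bay(x,y,z),rot(BY+yaw),feed=feed)
        f=force(3)-F0
        print(f"x{x*1e3:.1f} y{y*1e3:.2f} z{z*1e3:.2f}",np.round(f,2))
        if f[0]<-stop or np.abs(f[1])>10 or abs(f[2])>8: print("STOP"); break
        if abs(f[1])>1: y+=ky*f[1]
        if f[2]>1.5: z+=.0002
    return x,y,z
E
python3 - <<'E'
from h import *
np.set_printoptions(precision=3,suppress=True)
F0=force(8); print(F0)
z=.012
while z>.0065:
    z-=.0006; arm.move_l(bay(-.075,0,z),feed=.03); f=force(3)-F0
    print(round(z*1e3,2),f)
    if f[2]>2: break
z+=.0006; arm.move_l(bay(-.075,0,z),feed=.03); F0=force(8); print(z,F0,arm.current_ee_pos())
x,y,z=push(-.075,-.040,0,z,0,F0,.005,.05,6)
print(x,y,z,arm.current_t()); np.save("st.npy",np.r_[x,y,z,F0])
E
```

```text
[-0.18  -0.005 -1.859 -0.014]
11.4 [ 0.568 -0.057  0.321  0.02 ]
10.8 [0.466 0.275 0.091 0.043]
10.2 [ 0.033 -0.03  -0.461  0.032]
9.6 [-0.023  0.157  0.156  0.041]
9.0 [ 0.199 -0.527 -0.165  0.004]
8.4 [-0.419  0.212 -0.238 -0.019]
7.8 [-0.367  1.028  7.03   0.027]
0.008400000000000001 [-0.047  0.235 -1.808 -0.015] [ 0.517 -0.059  0.045]
x-70.0 y0.00 z8.40 [ 0.11  0.03 -0.38  0.01]
x-65.0 y0.00 z8.40 [-0.24 -0.24 -0.4  -0.  ]
x-60.0 y0.00 z8.40 [ 0.38 -0.25 -0.29  0.03]
x-55.0 y0.00 z8.40 [ 0.11 -0.03  0.18  0.01]
x-50.0 y0.00 z8.40 [-0.13  0.13  0.55  0.04]
x-45.0 y0.00 z8.40 [ 0.41 -0.04  0.22  0.02]
x-40.0 y0.00 z8.40 [ 0.22 -0.42 -0.16  0.02]
-0.04 0 0.008400000000000001 11.6667
```

```bash
python3 - <<'E'
from h import *
s=np.load("st.npy"); F0=s[3:]
x,y,z=push(*s[:1],.068,s[1],s[2],0,F0,.004,.05,9)
print(x,y,z,arm.current_t(),arm.current_width()); np.save("st.npy",np.r_[x,y,z,F0])
E
```

```text
x-36.0 y0.00 z8.40 [ 0.5  -0.19  0.06  0.02]
x-32.0 y0.00 z8.40 [-0.71 -0.66  0.39  0.01]
x-28.0 y0.00 z8.40 [-1.04 -0.25  0.49 -0.03]
x-24.0 y0.00 z8.40 [-0.73 -0.17  0.14  0.01]
x-20.0 y0.00 z8.40 [-1.22 -0.76  0.48 -0.  ]
x-16.0 y0.00 z8.40 [-1.09 -0.1   0.53  0.03]
x-12.0 y0.00 z8.40 [-2.07 -0.08 -0.52  0.03]
x-8.0 y0.00 z8.40 [-1.27 -0.11  0.04  0.03]
x-4.0 y0.00 z8.40 [-0.49  0.39  0.04  0.05]
x0.0 y0.00 z8.40 [-0.08 -0.33 -0.16  0.03]
x4.0 y0.00 z8.40 [-0.2  -0.07  0.19  0.01]
x8.0 y0.00 z8.40 [ 0.17 -0.11  0.28  0.03]
x12.0 y0.00 z8.40 [-0.17 -0.66  0.25  0.06]
x16.0 y0.00 z8.40 [ 0.69 -0.13  0.22 -0.01]
x20.0 y0.00 z8.40 [ 0.44 -0.25  0.12  0.01]
x24.0 y0.00 z8.40 [ 0.78  0.11 -0.44  0.02]
x28.0 y0.00 z8.40 [ 0.62  0.11 -0.73 -0.01]
x32.0 y0.00 z8.40 [ 0.83 -0.13  0.25  0.01]
x36.0 y0.00 z8.40 [0.66 0.01 0.02 0.02]
x40.0 y0.00 z8.40 [ 0.38 -0.47  0.19  0.03]
x44.0 y0.00 z8.40 [ 0.45  0.22 -0.27  0.05]
x48.0 y0.00 z8.40 [ 0.98 -0.13  0.38 -0.  ]
x52.0 y0.00 z8.40 [ 0.64  0.07 -0.2   0.  ]
x56.0 y0.00 z8.40 [ 0.87 -0.19 -0.21  0.  ]
x60.0 y0.00 z8.40 [ 0.7  -0.89  0.08  0.02]
x64.0 y0.00 z8.40 [ 0.78 -0.2   0.03  0.03]
x68.0 y0.00 z8.40 [ 0.32 -0.17  0.19  0.05]
0.068 0.0 0.008400000000000001 19.7667 0.013847548919094545
```

```bash
python3 - <<'E'
from h import *
s=np.load("st.npy"); F0=s[3:]
x,y,z=push(s[0],.103,s[1],s[2],0,F0,.0006,.02,3.5)
print(x,y,z,arm.current_t(),force(8)-F0,arm.current_width(),arm.current_ee_pos()-bay(x,y,z)); np.save("st.npy",np.r_[x,y,z,F0])
E
```

```text
x68.6 y0.00 z8.40 [-0.27 -0.08  0.25  0.03]
x69.2 y0.00 z8.40 [-0.33 -0.56  0.08  0.02]
x69.8 y0.00 z8.40 [ 0.02  0.01 -0.37  0.  ]
x70.4 y0.00 z8.40 [ 0.37 -0.84  0.25  0.04]
x71.0 y0.00 z8.40 [-0.14  1.11  0.26 -0.  ]
x71.6 y0.13 z8.40 [ 0.32  0.08 -0.31 -0.  ]
x72.2 y0.13 z8.40 [-0.17 -0.15  0.38  0.02]
x72.8 y0.13 z8.40 [ 0.14  0.03 -0.22  0.02]
x73.4 y0.13 z8.40 [-0.29 -0.1   0.68  0.02]
x74.0 y0.13 z8.40 [ 0.56 -0.71  0.21  0.04]
x74.6 y0.13 z8.40 [-0.09 -0.37 -0.05  0.02]
x75.2 y0.13 z8.40 [-0.   -0.59 -0.21  0.02]
x75.8 y0.13 z8.40 [-0.62 -0.31  0.15  0.04]
x76.4 y0.13 z8.40 [-0.3  -0.22  0.35  0.02]
x77.0 y0.13 z8.40 [ 0.16 -0.19  0.18  0.04]
x77.6 y0.13 z8.40 [-0.03 -0.24  0.17 -0.  ]
x78.2 y0.13 z8.40 [ 0.44 -0.54  0.12  0.  ]
x78.8 y0.13 z8.40 [-0.2  -0.02  0.16  0.02]
x79.4 y0.13 z8.40 [-0.48 -0.23 -0.18  0.03]
x80.0 y0.13 z8.40 [ 0.1  -0.47  0.03  0.03]
x80.6 y0.13 z8.40 [-2.73 -0.5   0.83  0.06]
x81.2 y0.13 z8.40 [-5.51 -1.14  2.    0.06]
STOP
0.08120000000000008 0.00013373987530667975 0.008400000000000001 26.3667 [-5.61312572 -0.78667463  1.79171181  0.0458809 ] 0.013831711380603672 [-7.21074646e-04 -9.87717093e-05 -1.64764498e-04]
```

```bash
python3 - <<'E'
from h import *
import cv2
np.set_printoptions(precision=3,suppress=True)
s=np.load("st.npy"); F0=s[3:]; x,y,z=s[:3]
c,sn=np.cos(np.radians(BY)),np.sin(np.radians(BY))
for p in [(168,234),(168,210)]:
    w=onz("top",((p[0]+.5)/4.2-.5+225,(p[1]+.5)/4.2-.5+95),.03)[:2]-BAY; print("stop px",c*w[0]+sn*w[1])
x+=.0004; arm.move_l(bay(x,y,z),feed=.02); print(force(6)-F0)
arm.grip(.04); arm.sleep(.2); print(arm.current_width(),force(4))
p=bay(x,y,z); p[2]=.2; arm.move_l(p,feed=.15)
arm.move_joints([-70.5,28.28,77.09,0,74.63,-5.47]); arm.sleep(.3)
print(arm.current_t())
t=arm.snapshot("top")[:,:,::-1]; s=arm.snapshot("side")[:,:,::-1]
cv2.imwrite("pics/t2.png",t);cv2.imwrite("pics/s2.png",s)
r=lambda i,f:cv2.resize(i,None,fx=f,fy=f,interpolation=cv2.INTER_CUBIC)
cv2.imwrite("pics/v2.png",np.hstack([r(t[115:215,240:310],5.5),r(s[180:280,205:275],5.5)]))
E
```

```text
stop px 0.10998199950459901
stop px 0.12683246126745706
[-8.165 -0.864  3.343  0.063]
0.039582017389415663 [-0.182 -0.136  0.179  0.013]
31.6
```

View pics/v2.png

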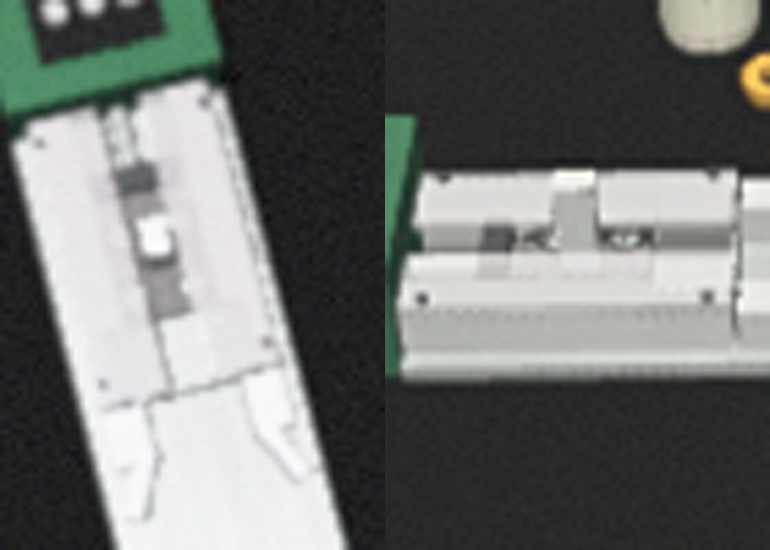

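The top crop shows the carrier's nose against the dark stop at (137,190), with no gap. Its tail at (170,315) is well past the leaves, and the door line at (100–275, 390) is shut as it was before the push. The side view agrees.

```bash
python3 -c "
from rig import arm
print(arm.sign_off())"
```

```text
the job is handed in; nothing more can be done
None
```

The carrier is home against the end stop, both flaps look shut behind it, and I let go of it; the highest force I read while pushing was about 8 N, and I handed the job in at about 32 s.

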